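# Unplug the casting mould

## Task

The plaster mould with the red-knobbed stopper is ready to be opened. Grip the red knob and work the tight stopper loose: while it is still seated in its hole, lean it about 10 degrees towards the yellow dot on the mould, then about 10 degrees the other way, then pull it out. Set it down inside the white tray without dropping it and let go, and leave the blue-knobbed stopper in its mould.

Things in the scene. Friction and masses are not known exactly. Their poses are not given: they have to be found in the camera images.
- red_stopper: Stopper, 87 mm tall: red ball 30 mm across, 15 mm neck, square grey plug 30 mm each way. Origin: ball centre; z up, foot 72 mm below. Seated upright, ball centre 50 mm above the mould's top, axes as the mould's. Pivots 60 mm below it: 10 mm = 10 deg; the grip gives, so command 15 mm. Held by its x sides the ball turns in the fingers, so a y shift leans it; by its y sides, tilt the gripper.
- red_mould: Fixed plaster block 130x130x85 mm, green straps, with the red stopper. Origin: centre of its underside, on the bench; z up. Hole in the centre of its top, 22 mm deep; sprung black lips on its +y and -y sides clamp the plug: 12-20 N to pull straight, 3-12 N at the ball to lean along y. Flat yellow dot, 22 mm, on top, 47 mm from the hole towards the block's +y. The blue one's mould is identical.
- blue_stopper: A stopper like the red one but with a blue ball, in the other, identical mould; origin at the centre of its ball. It must stay where it is.
- tray: Fixed white open tray with a blue rim, 150 x 150 mm outside, 28 mm high, walls and floor 4 mm thick, standing on the bench. Origin at the centre of its underside, z up, sides along x and y. A stopper standing in it has its ball's centre 76 mm above the bench.
Things that resemble listed ones, but are neither listed nor needed, are in the scene too. What is shaped like the red_mould but pink or purple is not meant.

How it is judged:
On the way, in this order (a step that is already met when the one before it is completed fails the run):
1. the red stopper, still seated, leans towards the yellow dot by more than 3.5 degrees (angle between red_stopper's own z axis and vertical above 0.06 rad and y of red_stopper in the frame of red_mould above 0.003 m and z of red_stopper in the frame of red_mould below 0.149 m and horizontal distance between red_stopper and red_mould below 0.025 m), for 0.05 s.
2. then, still seated, it leans away from the dot by more than 3.5 degrees (angle between red_stopper's own z axis and vertical above 0.06 rad and y of red_stopper in the frame of red_mould below -0.003 m and z of red_stopper in the frame of red_mould below 0.149 m and horizontal distance between red_stopper and red_mould below 0.025 m), for 0.05 s.
3. the red stopper is pulled clear above the mould (z of red_stopper in the frame of red_mould above 0.167 m and contact force between red_stopper and the fingers above 0.5 N), for 0.05 s.
4. it is lowered into the tray, its ball's centre less than 97 mm above the bench, still held by the fingers (x of red_stopper in the frame of tray between -0.075 and 0.075 m and y of red_stopper in the frame of tray between -0.075 and 0.075 m and z of red_stopper in the frame of tray below 0.097 m and contact force between red_stopper and the fingers above 0.5 N), for 0.05 s.
At the end, for the whole second after the job is handed in: The red stopper rests still and released in the tray, standing or lying, its ball's centre within the tray's outline (75 mm either way of its centre) and below 87 mm; the blue stopper is within 10 mm of where it was (x of red_stopper in the frame of tray between -0.075 and 0.075 m and y of red_stopper in the frame of tray between -0.075 and 0.075 m and z of red_stopper in the frame of tray below 0.087 m and contact force between red_stopper and tray above 0.1 N and linear speed of red_stopper below 0.03 m/s and distance of blue_stopper from where it was at the start of the episode below 0.01 m); the robot touches nothing.
It fails at once if the blue stopper is pulled or pushed more than 10 mm from its place (distance of blue_stopper from where it was at the start of the episode above 0.01 m).
It also fails if it takes over 53 s, if anything falls off the work surface, if the arm or the gripper's body presses on something with over 40 N, if the wrist force passes 120 N, or if a joint passes its speed limit or range.

## Robot

A 7-joint arm with a two-finger parallel gripper is mounted at the origin on the work surface. World frame = base frame: x ahead of the robot, y to its left, z up, the work surface at z = 0. Lengths are in m, angles in rad, forces in N, time in s.
With the tool pointing down it reaches from about 0.35 to 0.9 m from the base axis. Payload 8.1 kg.
Tool frame: the origin (TCP) lies at the very end of the fingers, on their centre line; the grasp point (between the pads) lies arm.grip_point_offset behind it (arm.grip_point_offset is the distance from the TCP to the grasp point, in m); z points along the fingers, y is the line along which they close (so a half turn about z gives the same grasp; the last joint's range is limited). The gripper opens to 92 mm and grips with 3 to 60 N. Pads are 19 mm wide; open, the fingers measure 130 mm over their backs; the gripper's body (75 mm by 190 mm) begins 47 mm behind the grasp point.
Start: joints at [1.133, 0.434, 0.025, 1.573, -0.012, 1.134, -0.075], TCP at [0.205, -0.59, 0.227] pointing down, gripper open.
Joint ranges: [-2.62, 2.62], [-0.44, 2.09], [-1.27, 1.32], [0.08, 2.57], [-1.32, 4.46], [0.12, 2], [-2.74, 2.74]. Speed limits (rad/s): [2.22, 2.22, 3.01, 3.01, 3.14, 3.14, 3.14].

## Interface

Orientations are given as a rotation vector (axis times angle).
In Python, from cell import arm gives the robot as it stands. The module is installed in compiled form; this text tells all that it offers.
- The arm moves only by the shell command python3 -m creep 'ROWS' [OPENING] [FORCE]. ROWS is JSON, a list of rows, each a list of 6 numbers: the shift along the tool's x, y, z scaled (see below), then the turn, a rotation vector about the tool's x, y, z scaled (see below). A call has 1 to 20 rows; each row shifts and turns the commanded pose from where the row before left it, along the tool's axes as they then stand; what a row does not reach is not made up. The controller multiplies each number of a shift by 0.4 m and each number of a turn by 120 degrees. A row lasts 1/12 s, in which the tool goes at most 41.7 mm and 7.16 degrees, less where a joint would pass 70% of its speed; a pose out of reach is approached as far as the arm can. A call with a number of a shift or a turn outside -1 to 1 is refused whole. A call with a gripper value outside its range is refused whole. OPENING is the closure, from -1 (fully open) to 1 (shut), set as the call begins (- or left out, the last holds). The fingers move at their own pace and stop on an object; FORCE is the grip in N (left out, the last holds). Time passes only in rows, so rows that do not move let the fingers close. It gives the time, the measured TCP pose, the force, the opening and the grip force at its end, in the units of the state.
- arm.observe(): the state, without advancing time (a new reading comes with each control period).
- arm.get_image(name): name is "scene" or "top" or "wrist"; returns a dict with "frame" (420x560x3 uint8, red, green, blue), "intrinsics" (3x3 intrinsics, pixels), "rvec" (rotation vector, rad) and "tvec" (3), from world to camera coordinates, as OpenCV has them; the wrist camera has in their place "mount" (4x4, takes a point from camera to tool coordinates, whose origin is the TCP and whose axes are the flange's). Camera axes: x right, y down, z forward; pixel columns grow to the right and rows downward; lengths in m; the calibration is good to about 2 mm. A picture is of the moment at which its call begins: read the wrist's pose just before it. There is no depth.
- arm.sign_off(): hands the job in; it is judged then, once.
The state is a dict: "clock": time; "joints": joint angles; "dq": joint speeds; "joint_efforts": joint torques, N m; "position": TCP position; "ee_rot": TCP orientation; "force": force on the tool from outside, world axes, zero at the start; "ft_torque": the same for the moment, N m; "width": opening from 0.0 (shut) to 1.0 (fully open); "gripper_force": force on a finger pad.
Only numpy, scipy, OpenCV 4.12 (cv2) and the standard library are available. Lean on these libraries where they do the work, as an engineer would, in place of code of your own. Each camera call takes 0.05 s, during which the arm holds its last target. There are 200 camera calls.

## Working session

There is one attempt and no reset: what is moved stays moved. The work goes in short steps, Python scripts to look and compute and a shell command to move; the robot and the scene stay as the last step left them, time stands still between calls to the robot, and variables do not carry over. Pictures are saved under pics/ and viewed, at most 10 in all, crops included, and the job is handed in when it is done.

```bash
mkdir -p pics; python3 - <<'E'
from cell import arm
import cv2,numpy as np,pickle
o=arm.observe();print(o['clock'],o['position'],o['ee_rot'],o['width'],arm.grip_point_offset)
d={}
for n in('scene','top'):
    d[n]=arm.get_image(n);cv2.imwrite(f'pics/{n}0.png',d[n]['frame'][...,::-1])
pickle.dump(d,open('im0.pkl','wb'))
E
```

```text
0.0 [ 0.20511568 -0.5898166   0.22594113] [-3.09613912e+00 -5.23108086e-01  6.34673187e-04] 0.9997819399408971 0.0188
```

View pics/scene0.png

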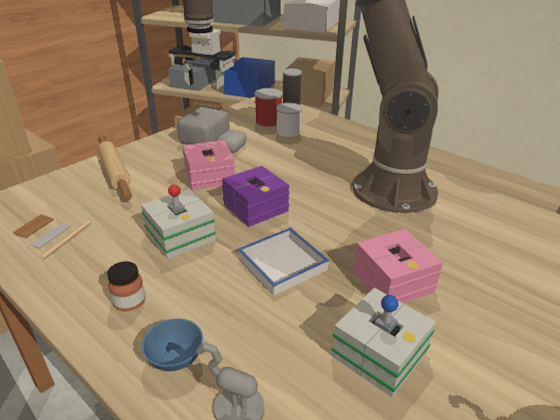

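View pics/top0.png

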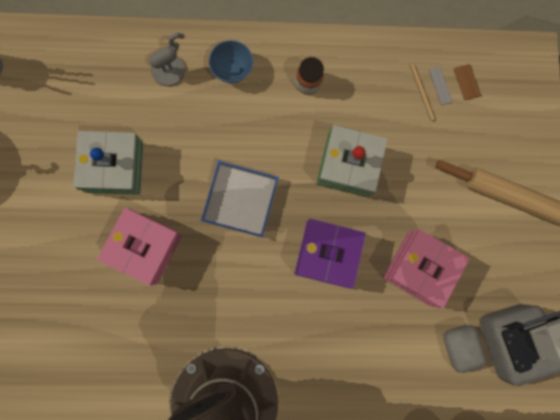

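The scene view shows the red ball at about (175,190), its dot at (185,216) and the tray near (283,258). In the top view the ball is at (359,153), the dot at (335,153) and the tray centre near (240,198). The blue stopper is far away, at (97,154) in the top view.

```bash
cat >h.py <<'E'
import cv2,numpy as np
from scipy.spatial.transform import Rotation as R
def cam(d):
    M=R.from_rotvec(np.ravel(d['rvec'])).as_matrix();t=np.ravel(d['tvec']);return -M.T@t,M.T,np.array(d['intrinsics'])
def ray(d,p):
    c,A,K=cam(d);v=A@np.linalg.inv(K)@np.array([p[0],p[1],1.]);return c,v/np.linalg.norm(v)
def plane(d,p,z):
    c,v=ray(d,p);return c+v*(z-c[2])/v[2]
def tri(rs):
    S=[np.eye(3)-np.outer(v,v) for c,v in rs];x=np.linalg.solve(sum(S),sum(s@c for s,(c,v) in zip(S,rs)))
    return x,[np.linalg.norm(s@(x-c)) for s,(c,v) in zip(S,rs)]
def blob(f,lo,hi,box):
    h=cv2.cvtColor(f,cv2.COLOR_RGB2HSV);m=cv2.inRange(h,lo,hi);w=np.zeros_like(m);x0,y0,x1,y1=box;w[y0:y1,x0:x1]=255;m&=w
    n,l,s,c=cv2.connectedComponentsWithStats(m);i=1+np.argmax(s[1:,4]);return c[i],s[i],(l==i).astype(np.uint8)
E
python3 - <<'E'
import pickle;from h import *
d=pickle.load(open('im0.pkl','rb'));S,T=d['scene'],d['top']
def red(f,b):
    c,s,m=blob(cv2.cvtColor(f,cv2.COLOR_RGB2BGR)[...,::1][...,::-1].copy(),(0,0,0),(180,255,255),b) if 0 else blob(f[...,::-1].copy(),(112,130,60),(128,255,255),b)
    return cv2.minEnclosingCircle(cv2.findContours(m,0,2)[0][0]),s[4],c
rs=red(S['frame'],(150,170,200,205));rt=red(T['frame'],(335,135,380,172))
print('ball',rs,rt,tri([ray(S,rs[2]),ray(T,rt[2])]))
ys=blob(S['frame'],(18,110,80),(35,255,255),(165,205,205,225));yt=blob(T['frame'],(18,110,80),(35,255,255),(320,140,350,165))
print('dot',ys[:2],yt[:2],tri([ray(S,ys[0]),ray(T,yt[0])]))
q=[]
for D,b in((S,(230,220,335,300)),(T,(190,150,290,245))):
    c,s,m=blob(D['frame'],(100,90,40),(125,255,255),b)
    hull=cv2.convexHull(max(cv2.findContours(m,0,2)[0],key=cv2.contourArea))
    r=cv2.approxPolyDP(hull,8,True)[:,0];print(r.tolist(),s)
    P=np.array([plane(D,p,.028) for p in r]);print(P.round(3).tolist(),P.mean(0))
# mould top outline in top view, stopper hole
E
```

```text
ball (((174.0, 190.0), 6.082862854003906), np.int32(115), array([173.93043478, 190.13913043])) (((358.875, 152.375), 6.434868812561035), np.int32(122), array([358.52459016, 152.49180328])) (array([ 0.56920754, -0.28636137,  0.13625882]), [np.float64(0.00046474283566331977), np.float64(0.00046474283566331603)])
dot (array([184.85714286, 216.68571429]), array([181, 215,   9,   5,  35], dtype=int32)) (array([334.18644068, 152.55932203]), array([330, 149,   9,   8,  59], dtype=int32)) (array([ 0.58049519, -0.24033073,  0.08688231]), [np.float64(0.0008322591024178499), np.float64(0.0008322591024177429)])
[[328, 260], [273, 285], [238, 249], [290, 228]] [238 228  91  58 367]
[[0.421, 0.068, 0.028], [0.567, 0.03, 0.028], [0.531, -0.113, 0.028], [0.385, -0.077, 0.028]] [ 0.47592596 -0.02320592  0.028     ]
[[224, 163]] [218 161   7   5  14]
[[0.563, 0.017, 0.028]] [0.56331342 0.01700083 0.028     ]
```

```bash
python3 -m creep '[[0.0924,-0.0348,0,0,0,0],[0.0924,-0.0348,0,0,0,0],[0.0924,-0.0348,0,0,0,0],[0.0924,-0.0348,0,0,0,0],[0.0924,-0.0348,0,0,0,0],[0.0924,-0.0348,0,0,0,0],[0.0924,-0.0348,0,0,0,0],[0.0924,-0.0348,0,0,0,0],[0.0924,-0.0348,0,0,0,0],[0.0924,-0.0348,0,0,0,0],[0.0924,-0.0348,0,0,0,0],[0.0924,-0.0348,0,0,0,0],[0,0,0,0,0,-0.0594],[0,0,0,0,0,-0.0594],[0,0,0,0,0,-0.0594],[0,0,0,0,0,-0.0594],[0,0,0,0,0,-0.0594],[0,0,0,0,0,-0.0594],[0,0,0,0,0,-0.0594],[0,0,0,0,0,-0.0594]]' -1 40
python3 - <<'E'
from h import *;from cell import arm;import pickle
o=arm.observe();im=arm.get_image('wrist');pickle.dump((o,im),open('w1.pkl','wb'))
print(o['clock'],o['position'],R.from_rotvec(o['ee_rot']).as_matrix().round(3).tolist(),o['joints'])
cv2.imwrite('pics/w1.png',im['frame'][...,::-1]);print(im['mount'])
d=pickle.load(open('im0.pkl','rb'))['top'];c,s,m=blob(d['frame'],(0,0,110),(180,60,255),(200,155,282,242))
r=cv2.minAreaRect(max(cv2.findContours(m,0,2)[0],key=cv2.contourArea));print(r,s,plane(d,r[0],.02))
E
```

```text
clock: 1.77
position: [0.5691, -0.2868, 0.2262]
ee_rot: [-2.466, -1.946, 0.001]
force: [1.1, 0.1, -1.0]
width: 0.999
gripper_force: 0.0
1.7667 [ 0.56907018 -0.28679525  0.2262313 ] [[0.233, 0.973, -0.001], [0.973, -0.233, 0.0], [0.0, -0.001, -1.0]] [ 0.59975815  0.48129346 -0.32655461  1.51798598  0.16194893  1.16993165
  0.00959894]
[[ 1.10591409e-03 -9.53268391e-01 -3.02122743e-01  8.12865912e-02]
 [ 9.99999346e-01  9.65684401e-04  6.13515401e-04  9.92696121e-05]
 [-2.93089620e-04 -3.02123223e-01  9.53268835e-01 -1.58211219e-01]
 [ 0.00000000e+00  0.00000000e+00  0.00000000e+00  1.00000000e+00]]
((240.80686950683594, 199.21725463867188), (57.23130416870117, 56.748504638671875), 15.068489074707031) [ 214  166   62   67 2887] [ 0.47694469 -0.02577362  0.02      ]
```

View pics/w1.png

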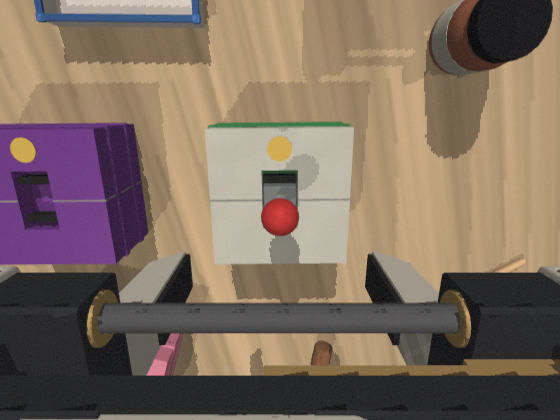

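The wrist view has the red ball at (280,217), the yellow dot straight above it at (280,148), and the mould square to the picture. The yaw is right, so next I check the ball with a third ray.

```bash
cat >>h.py <<'E'
def wray(o,im,p):
    A=R.from_rotvec(o['ee_rot']).as_matrix();M=np.array(im['mount']);v=A@M[:3,:3]@np.linalg.inv(im['intrinsics'])@np.array([p[0],p[1],1.])
    return np.array(o['position'])+A@M[:3,3],v/np.linalg.norm(v)
E
python3 - <<'E'
import pickle;from h import *
o,im=pickle.load(open('w1.pkl','rb'));d=pickle.load(open('im0.pkl','rb'))
c,s,m=blob(im['frame'][...,::-1].copy(),(112,130,60),(128,255,255),(250,190,310,240));print(c,s)
y,s,_=blob(im['frame'],(18,110,80),(35,255,255),(260,130,300,165));print(y,s)
b,e=tri([wray(o,im,c),ray(d['scene'],(173.93,190.14)),ray(d['top'],(358.52,152.49))])
t,e2=tri([wray(o,im,y),ray(d['scene'],(184.86,216.69)),ray(d['top'],(334.19,152.56))])
A=R.from_rotvec(o['ee_rot']).as_matrix();print(b,e,t,e2,'tool',A.T@(b-o['position']),A.T@(t-b))
E
```

```text
[279.56169429 216.60773481] [ 261  199   38   37 1086]
[279.09263158 148.53052632] [267 137  25  24 475]
[ 0.56936474 -0.28710192  0.13612325] [np.float64(0.0011923579535755451), np.float64(0.0010265182319824132), np.float64(0.000437024486459125)] [ 0.58032219 -0.24137771  0.08633321] [np.float64(0.0012502555977640887), np.float64(0.0012994310557393482), np.float64(0.0009661783335636359)] tool [-0.00023939  0.00044061  0.09010765] [4.70134868e-02 6.91587081e-05 4.97950288e-02]
```

```bash
python3 -m creep '[[0,0.001,0.07,0,0,0],[0,0,0.07,0,0,0],[0,0,0.07,0,0,0],[0,0,0.042,0,0,0],[0,0,0.02,0,0,0],[0,0,0,0,0,0],[0,0,0,0,0,0]]' && python3 -m creep '[[0,0,0,0,0,0],[0,0,0,0,0,0],[0,0,0,0,0,0],[0,0,0,0,0,0],[0,0,0,0,0,0],[0,0,0,0,0,0],[0,0,0,0,0,0],[0,0,0,0,0,0],[0,0,0,0,0,0],[0,0,0,0,0,0]]' 1 40
```

```text
clock: 2.4
position: [0.57, -0.287, 0.1183]
ee_rot: [2.473, 1.937, 0.0]
force: [0.6, -0.2, -0.1]
width: 0.999
gripper_force: 0.0
clock: 3.23
position: [0.5698, -0.287, 0.1179]
ee_rot: [2.472, 1.938, -0.0]
force: [1.4, 0.0, -0.0]
width: 0.326
gripper_force: 1.1
```

```bash
python3 -m creep '[[0,0,0,0,0,0],[0,0,0,0,0,0],[0,0,0,0,0,0],[0,0,0,0,0,0]]' 1 40; python3 -m creep '[[0.0075,0,0,0,0,0],[0.0075,0,0,0,0,0],[0.0075,0,0,0,0,0],[0.0075,0,0,0,0,0],[0.0075,0,0,0,0,0],[0,0,0,0,0,0],[0,0,0,0,0,0],[0,0,0,0,0,0]]'
python3 - <<'E'
from h import *;from cell import arm;import pickle
d=pickle.load(open('im0.pkl','rb'));o=arm.observe();im=arm.get_image('wrist');cv2.imwrite('pics/w2.png',im['frame'][...,::-1])
A=R.from_rotvec(o['ee_rot']).as_matrix();b=np.array([.56936,-.2871,.1361])
print('tcp shift from hole (tool axes)',A.T@(o['position']-b),o['gripper_force'],o['force'])
E
```

```text
clock: 3.57
position: [0.5699, -0.287, 0.1179]
ee_rot: [2.472, 1.938, 0.0]
force: [1.9, -0.7, -1.6]
width: 0.302
gripper_force: 40.0
clock: 4.23
position: [0.5732, -0.2743, 0.1191]
ee_rot: [2.472, 1.935, -0.002]
force: [-2.2, -4.8, 8.0]
width: 0.303
gripper_force: 40.0
tcp shift from hole (tool axes) [0.01339876 0.00059846 0.01701487] 40.00136375427246 [-2.19884118 -4.81620078  8.03786755]
```

View pics/w2.png

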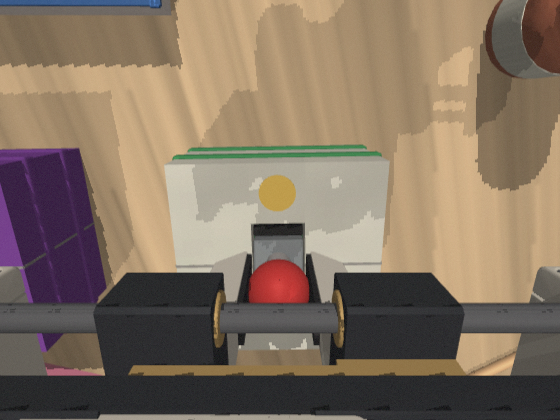

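The gripped ball is at (280,288), shifted towards the dot at (277,193). A quick numeric check of the lean follows.

```bash
cat >ball.py <<'E'
from h import *;from cell import arm
o=arm.observe();im=arm.get_image('wrist');s=arm.get_image('scene');A=R.from_rotvec(o['ee_rot']).as_matrix()
c,q,m=blob(im['frame'][...,::-1].copy(),(112,130,60),(128,255,255),(200,180,360,310))
x0,y0,w,h,_=q;c=(x0+w/2-.5,y0+w/2-.5) # width full, bottom hidden
r=wray(o,im,c);p=r[0]+r[1]*(.136-r[0][2])/r[1][2]
print('wrist',q,A.T@(p-np.array([.56936,-.2871,.1361])))
c,q,m=blob(s['frame'][...,::-1].copy(),(112,130,60),(128,255,255),(140,150,210,215));p=tri([ray(s,c),r]);print('scene',q,p[1],A.T@(p[0]-np.array([.56936,-.2871,.1361])))
E
python3 ball.py
```

```text
wrist [ 248  260   61   43 2246] [1.06653570e-02 6.47562753e-04 7.23959289e-05]
scene [172 186  11  12 108] [np.float64(0.001691005988203263), np.float64(0.001691005988203335)] [ 0.01334187 -0.0007368  -0.00253273]
```

```bash
python3 -m creep '[[-0.0075,0,0,0,0,0],[-0.0075,0,0,0,0,0],[-0.0075,0,0,0,0,0],[-0.0075,0,0,0,0,0],[-0.0075,0,0,0,0,0],[-0.0075,0,0,0,0,0],[-0.0075,0,0,0,0,0],[-0.0075,0,0,0,0,0],[-0.0075,0,0,0,0,0],[-0.0075,0,0,0,0,0],[0,0,0,0,0,0],[0,0,0,0,0,0],[0,0,0,0,0,0]]'; python3 ball.py
```

```text
clock: 5.47
position: [0.5673, -0.2995, 0.1186]
ee_rot: [-2.47, -1.94, -0.004]
force: [0.5, 5.9, 6.9]
width: 0.308
gripper_force: 40.0
wrist [ 248  257   62   46 2426] [-1.37331658e-02  1.21236384e-03  7.11794200e-05]
scene [167 182  12  12 113] [np.float64(0.0016369288327729168), np.float64(0.0016369288327728567)] [-0.01155364 -0.00015504 -0.00186349]
```

```bash
python3 -m creep '[[0.0075,0,0,0,0,0],[0.0075,0,0,0,0,0],[0.0075,0,0,0,0,0],[0.0075,0,0,0,0,0],[0.0055,0,0,0,0,0],[0,0,-0.01,0,0,0],[0,0,-0.015,0,0,0],[0,0,-0.02,0,0,0],[0,0,-0.02,0,0,0],[0,0,-0.02,0,0,0],[0,0,-0.02,0,0,0],[0,0,-0.02,0,0,0],[0,0,-0.02,0,0,0],[0,0,-0.02,0,0,0],[0,0,-0.02,0,0,0],[0,0,-0.02,0,0,0],[0,0,0,0,0,0],[0,0,0,0,0,0]]' 1 60
python3 - <<'E'
from h import *;from cell import arm
o=arm.observe();A=R.from_rotvec(o['ee_rot']).as_matrix()
for n in('wrist','scene'):cv2.imwrite(f'pics/{n}3.png',arm.get_image(n)['frame'][...,::-1])
print('to tray',A.T@(np.array([.4765,-.0248,o['position'][2]])-o['position']))
E
```

```text
clock: 7.07
position: [0.5698, -0.2878, 0.2005]
ee_rot: [2.472, 1.938, 0.001]
force: [0.3, -0.1, -0.2]
width: 0.297
gripper_force: 60.0
to tray [ 2.33132630e-01 -1.53348845e-01 -1.85530685e-04]
```

View pics/scene3.png

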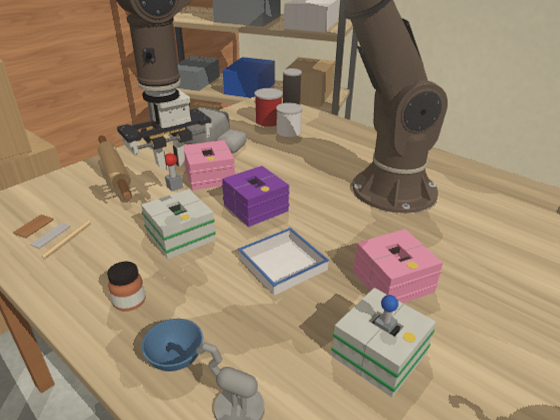

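The ball is held clear at (170,160), with the plug hanging upright and the mould's hole empty. Next I carry it over the tray.

```bash
python3 -m creep '[[0.02,-0.013,0,0,0,0],[0.04,-0.026,0,0,0,0],[0.055,-0.036,0,0,0,0],[0.055,-0.036,0,0,0,0],[0.055,-0.036,0,0,0,0],[0.055,-0.036,0,0,0,0],[0.055,-0.036,0,0,0,0],[0.055,-0.036,0,0,0,0],[0.055,-0.036,0,0,0,0],[0.055,-0.036,0,0,0,0],[0.043,-0.028,0,0,0,0],[0.025,-0.017,0,0,0,0],[0.015,-0.011,0,0,0,0],[0,0,0,0,0,0],[0,0,0,0,0,0],[0,0,0,0,0,0]]'
python3 - <<'E'
from h import *;from cell import arm
o=arm.observe();A=R.from_rotvec(o['ee_rot']).as_matrix();print(o['clock'])
a,b=[arm.get_image(n)['frame'][...,::-1] for n in('wrist','scene')];cv2.imwrite('pics/4.png',np.hstack([cv2.resize(a,(400,300)),b[150:300,180:380].repeat(2,0).repeat(2,1)]))
print('to tray',A.T@(np.array([.4765,-.0248,o['position'][2]])-o['position']))
E
```

```text
clock: 8.5
position: [0.4768, -0.026, 0.1998]
ee_rot: [2.474, 1.936, -0.0]
force: [-0.0, 0.6, -0.6]
width: 0.302
gripper_force: 60.0
8.5
to tray [ 1.11765390e-03 -5.36210995e-04 -5.15333805e-07]
```

View pics/4.png

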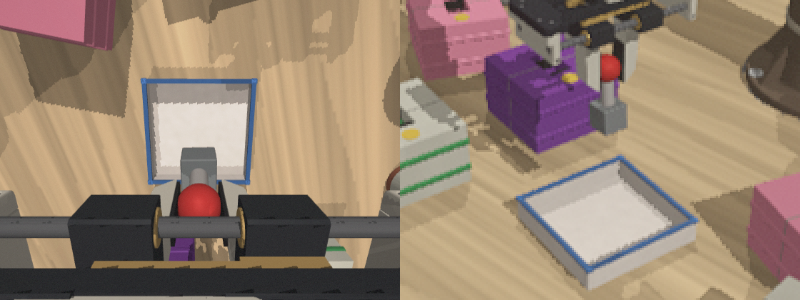

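The wrist half shows the stopper held upright, ball at (200,200), in front of the tray outlined from (143,82) to (256,183), as the tilted camera should see it from above. The scene half has the plug hanging above the tray. Lowering.

```bash
python3 -m creep '[[0.002,-0.001,0.02,0,0,0],[0,0,0.04,0,0,0],[0,0,0.05,0,0,0],[0,0,0.05,0,0,0],[0,0,0.05,0,0,0],[0,0,0.04,0,0,0],[0,0,0.035,0,0,0],[0,0,0.025,0,0,0],[0,0,0.02,0,0,0],[0,0,0.01,0,0,0],[0,0,0.005,0,0,0],[0,0,0,0,0,0],[0,0,0,0,0,0],[0,0,0,0,0,0]]'
python3 - <<'E'
from h import *;from cell import arm
o=arm.observe();A=R.from_rotvec(o['ee_rot']).as_matrix();print(o['clock'])
a,s=arm.get_image('wrist'),arm.get_image('scene');b=s['frame'][...,::-1]
cv2.imwrite('pics/5.png',np.hstack([cv2.resize(a['frame'][...,::-1],(400,300)),b[170:320,180:380].repeat(2,0).repeat(2,1)]))
E
```

```text
clock: 9.77
position: [0.4767, -0.0239, 0.0625]
ee_rot: [2.472, 1.938, 0.001]
force: [0.6, 0.8, -0.6]
width: 0.307
gripper_force: 60.0
9.7667
```

View pics/5.png

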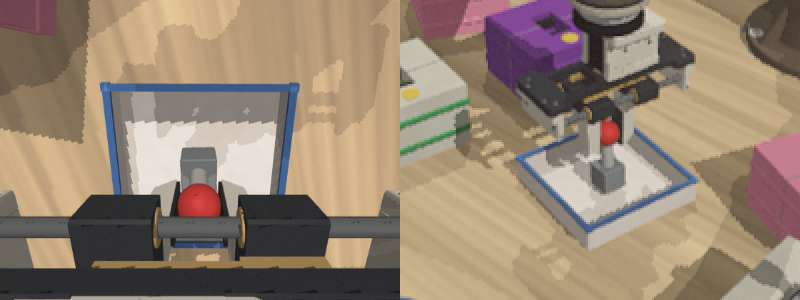

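The stopper hangs upright just above the tray floor, near its middle (plug at about (605,178) in the scene half). I lower gently until it touches.

```bash
python3 -m creep '[[0,0,0.005,0,0,0],[0,0,0.005,0,0,0],[0,0,0,0,0,0],[0,0,0,0,0,0]]'; python3 -m creep '[[0,0,0.004,0,0,0],[0,0,0,0,0,0],[0,0,0,0,0,0]]'
```

```text
clock: 10.2
position: [0.4771, -0.0232, 0.0588]
ee_rot: [2.471, 1.939, 0.003]
force: [-2.5, 1.4, 11.8]
width: 0.303
gripper_force: 60.0
clock: 10.45
position: [0.4777, -0.0223, 0.0584]
ee_rot: [2.47, 1.939, 0.005]
force: [-6.1, 3.9, 29.5]
width: 0.3
gripper_force: 60.0
```

It is on the floor and pressed. I back off to a light touch, then release.

```bash
python3 -m creep '[[0,0,-0.004,0,0,0],[0,0,-0.002,0,0,0],[0,0,0,0,0,0],[0,0,0,0,0,0]]'; python3 -m creep '[[0,0,0,0,0,0],[0,0,0,0,0,0],[0,0,0,0,0,0],[0,0,0,0,0,0],[0,0,0,0,0,0],[0,0,0,0,0,0],[0,0,0,0,0,0],[0,0,0,0,0,0],[0,0,0,0,0,0],[0,0,0,0,0,0]]' -1
```

```text
clock: 10.78
position: [0.4765, -0.0237, 0.0589]
ee_rot: [2.472, 1.938, 0.001]
force: [-1.1, 0.8, 7.0]
width: 0.297
gripper_force: 60.0
clock: 11.62
position: [0.4762, -0.0238, 0.0587]
ee_rot: [2.472, 1.939, -0.0]
force: [0.4, -0.5, 0.1]
width: 0.972
gripper_force: 0.0
```

```bash
python3 -m creep '[[0,0,-0.02,0,0,0],[0,0,-0.04,0,0,0],[0,0,-0.06,0,0,0],[0,0,-0.07,0,0,0],[0,0,-0.07,0,0,0],[0,0,-0.07,0,0,0],[0,0,-0.05,0,0,0],[0,0,-0.02,0,0,0],[0,0,0,0,0,0],[0,0,0,0,0,0],[0,0,0,0,0,0],[0,0,0,0,0,0]]'
python3 - <<'E'
from cell import arm;import cv2
cv2.imwrite('pics/6.png',arm.get_image('scene')['frame'][...,::-1])
E
```

```text
clock: 12.62
position: [0.4753, -0.0239, 0.2173]
ee_rot: [-2.471, -1.938, 0.003]
force: [0.6, 0.1, 0.7]
width: 0.999
gripper_force: 0.0
```

View pics/6.png

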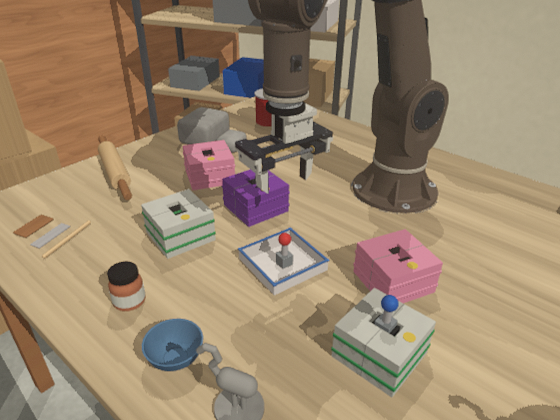

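The red stopper stands in the tray at (285,250), the gripper is clear of it, and the blue stopper is still in its mould at (389,305).

```bash
python3 -c "
from cell import arm
print(arm.sign_off())"
```

```text
the job is handed in; nothing more can be done
None
```

I leaned the red stopper about 10° towards the yellow dot and then the other way, pulled it out and stood it in the white tray. The blue stopper stayed in its mould, and the job is handed in at about 13 s; sign-off returned no verdict.

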